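# Push a row of tins home in the tin rack and shut the retaining bar

### The job

Three tins stand touching in a row in the wooden tin rack. Push the row along from behind the last tin, all three together as one train, until the front tin is fully home against the rack's end board; then swing the short retaining bar all the way shut into the lane behind the last tin. Only push: do not pick up or tip anything, and leave the things standing round the rack alone.

Things in the scene. Friction and masses are not known exactly. Their poses are not given: they have to be found in the camera images.
- rack: wooden tin rack fixed to the worktop: a straight lane 380 mm long (its y axis), 106 mm wide, open at the -y end. Origin at the centre of its underside, z up. Floor 6 mm thick (tins stand at z = 6 mm). Side strips 8 mm thick, inner faces at x = +-41 mm, tops at z = 26 mm. End board at +y: inner face y = +180 mm, top z = 56 mm. Row home: tin centres at y = +142, +67, -9 mm
- tin_front: unopened food tin, upright, 75 mm diameter, 58 mm tall, about 0.25 kg; origin at the centre of its underside, z up. First of the row, nearest the end board.
- tin_middle: unopened food tin, upright, 75 mm diameter, 58 mm tall, about 0.25 kg; origin at the centre of its underside, z up. Second of the row, touching the first and the last.
- tin_last: unopened food tin, upright, 75 mm diameter, 58 mm tall, about 0.25 kg; origin at the centre of its underside, z up. Last of the row, nearest the open end of the rack; the one to push. The row takes about 3 to 10 N to slide.
- bar (a joint): retaining bar's angle. Short aluminium bar, 67 mm from hinge to end, 10 mm thick, z = 32 to 56 mm, turning level on an upright hinge outside the rack's -x strip. At q it points along (cos q, -sin q) in the rack's x, y: 0 = shut, its stop, square across the lane to the lane's middle; pi/2 = along the rack's -y. Starts folded clear of the lane, at 1.6 to 2.0 (limit 2.3). Stays where left; about 1 N moves it.
- bar_hinge (a point): point on the bar's hinge axis at half the bar's height; in the rack's frame x = -58, y = -60, z = 44 mm. Hinge boss 18 mm in diameter. With the row home, the shut bar lies about 9 mm behind the last tin; a row that is not home blocks it.
- bar_tip (a point): centre of the bar's rounded free end (14 mm diameter), 60 mm from the hinge axis, at half the bar's height; moves with the bar.
- spice_jar: bystander: spice jar with a yellow cap, 45 mm wide, 100 mm tall, on the worktop left of the rack, beyond its end board; origin at the centre of its underside.
- glass: bystander: small clear drinking glass, 65 mm wide, 88 mm tall, on the worktop behind the bowl, farther from the robot than the rack; origin at the centre of its underside.
- garlic: bystander: garlic bulb, 56 mm wide and tall, on the worktop right of the rack, beyond its open end; origin at the centre of its underside.
- bowl: bystander: small white bowl, 114 mm wide, 47 mm tall, on the worktop behind the rack's +x strip; origin at the centre of its underside.
Things that resemble listed ones, but are neither listed nor needed, are in the scene too. Leave any purple look-alike of the tin_front alone.

How it is judged:
On the way, in this order (a step that is already met when the one before it is completed fails the run):
1. the whole row is home against the end board, with the bar not yet shut (y of tin_front in the frame of rack above 0.1343 m and y of tin_middle in the frame of rack above 0.0589 m and y of tin_last in the frame of rack above -0.0165 m and value of joint bar above 0.5 rad), for 0.2 s.
2. the retaining bar is shut behind the last tin (value of joint bar below 0.08 rad), for 0.2 s.
At the end, for the whole second after the job is handed in: All three tins stand upright on the lane floor, at rest, each within 8 mm of its place when the row is tight against the end board, and the retaining bar is within 0.08 rad of shut (y of tin_front in the frame of rack above 0.1343 m and y of tin_middle in the frame of rack above 0.0589 m and y of tin_last in the frame of rack above -0.0165 m and x of tin_front in the frame of rack between -0.008 and 0.008 m and height (world z) of each of tin_front, tin_middle, tin_last below 0.01 m and angle between each of tin_front, tin_middle, tin_last's own z axis and vertical below 0.1 rad and x of tin_middle in the frame of rack between -0.008 and 0.008 m and x of tin_last in the frame of rack between -0.008 and 0.008 m and linear speed of each of tin_front, tin_middle, tin_last below 0.01 m/s and value of joint bar below 0.08 rad); the robot touches nothing.
It fails at once if a tin is lifted more than 10 mm off the lane floor (height (world z) of any of tin_front, tin_middle, tin_last above 0.016 m).
It fails at once if a tin is tipped more than about 17 degrees (angle between any of tin_front, tin_middle, tin_last's own z axis and vertical above 0.3 rad).
It fails at once if the row comes apart: a gap of more than about 15 mm opens between neighbouring tins (horizontal distance between tin_front and tin_middle above 0.0905 m or horizontal distance between tin_middle and tin_last above 0.0905 m).
It fails at once if the spice jar, glass, garlic or bowl is moved more than 20 mm or tipped (distance of any of spice_jar, glass, garlic, bowl from where it was at the start of the episode above 0.02 m or angle between any of spice_jar, glass, garlic, bowl's own z axis and vertical above 0.3 rad).
It also fails if it takes over 48 s, if anything falls off the work surface, if the arm or the gripper's body presses on something with over 40 N, if the wrist force passes 120 N, or if a joint passes its speed limit or range.

### The arm

A 6-joint arm with a two-finger parallel gripper is mounted at the origin on a cart in front of the work surface, level with it; the furniture and walls round the work are solid. World frame = base frame: x ahead of the robot, y to its left, z up, the work surface at z = 0. Lengths are in m, angles in rad, forces in N, time in s.
With the tool pointing down it reaches from about 0.2 to 0.875 m from the base axis. Payload 3.4 kg.
Tool frame: the origin (TCP) lies on the front face of the gripper's body, between the roots of the fingers; the fingertips stand 97 mm ahead of it and the grasp point (between the pads) lies manip.pinch_z ahead of it (manip.pinch_z is the distance from the TCP to the grasp point, in m); z points along the fingers, y is the direction in which the jaws open and shut (so a half turn about z gives the same grasp; the last joint's range is limited). The gripper opens to 94 mm and grips with 3 to 60 N. Pads are 16 mm wide; open, the fingers measure 119 mm over their backs; the gripper's body (75 mm by 177 mm) begins 78 mm behind the grasp point.
Start: joints at [-1.385, 0.276, 1.505, -0, 1.361, -0.121], TCP at [0.174, -0.548, 0.303] pointing down, gripper open.
Joint ranges: [-2.89, 2.89], [-0.75, 2.08], [0.22, 2.7], [-1.18, 4.32], [0.11, 2.71], [-2.7, 2.7]. Speed limits (rad/s): [2.57, 2.57, 3.14, 3.14, 3.14, 3.14].

### API

Orientations are given as a unit quaternion [x, y, z, w].
In Python, from workcell import manip gives the robot as it stands. The module is installed in compiled form; this text tells all that it offers.
- The arm moves only by the tool arm_command, never from a script. Its argument "commands" is a list of rows, each a list of 5 numbers: the opening, from -1 (shut) to 1 (fully open), so that 0 is half open, then the shift along the world's x, y, z in mm, then the turn about the world's z in rad. A call has 1 to 20 rows; each row is the pose to reach, as a shift and turn from the pose commanded when the call began; what a row does not reach only later rows make up. A row lasts 1/12 s, in which the tool goes at most 41.7 mm and 7.16 degrees, less where a joint would pass 70% of its speed; a pose out of reach is approached as far as the arm can. A call with a gripper value outside its range is refused whole. The fingers move at their own pace and stop on an object; "newtons" is the grip in N (left out, the last holds). Time passes only in rows, so rows that repeat a pose let the fingers close. It gives the time, the measured TCP pose, the force and the opening at its end, in the units of the state.
- manip.state(): the state, without advancing time (a new reading comes with each control period).
- manip.read_camera(name): name is "scene" or "top" or "wrist"; returns the picture (400x640x3 uint8, red, green, blue); there is no depth.
- manip.camera_model(name): a dict with "fov_y" (degrees; the focal length in pixels is half the picture's height over the tangent of half this angle, whatever the lens; pixels are square), "cx", "cy" (the principal point, pixels), "k1" (the pictures are not rectified: a ray, as slopes to the right and down, at radius r is drawn at 1 + k1 r^2 times it, then the intrinsics apply), "cam_to_world" (4x4, takes a point from camera to world coordinates); the wrist camera has in their place "T_tool_cam" (4x4, takes a point from camera to tool coordinates, whose origin is the TCP and whose axes are the flange's). Camera axes: x right, y up, looking along -z (the intrinsics and any distortion apply to the point x, -y, -z); pixel columns grow to the right and rows downward; lengths in m; the calibration is good to about 2 mm. A picture is of the moment at which its call begins: read the wrist's pose just before it. camera_model takes no time and is no camera call.
- manip.job_done(): hands the job in, once; it reports no verdict.
Trained networks look in the newest picture that a camera, given by its name, has taken for a name from the list of things; names that differ only in an ending like _2 or _b are one class to them, and where a whole thing is asked for, a point or a joint stands for the part that bears it (a point fixed in the world has none). Each returns a list of dicts, best first, with "confidence" (0 to 1); they miss things now and then, are a little off and sometimes report something else, mostly with a low value. They report only what shows in the picture. A call takes as long as a camera call. They do not tell look-alikes from the thing itself.
- manip.spot_in(camera, label): "box" ([left, top, width, height] in pixels, round what is visible of it).
The state is a dict: "time_s": time; "joints": joint angles; "qd": joint speeds; "joint_efforts": joint torques, N m; "position": TCP position; "tool_rot": TCP orientation; "force": force on the tool from outside, world axes, zero at the start; "torque": the same for the moment, N m; "opening": opening from 0.0 (shut) to 1.0 (fully open).
Only numpy, scipy, OpenCV 4.12 (cv2) and the standard library are available. Lean on these libraries where they do the work, as an engineer would, in place of code of your own. Each camera call takes 0.05 s, during which the arm holds its last target. There are 200 camera calls.

## Working session

There is one attempt and no reset: what is moved stays moved. The work goes in short steps, Python scripts to look and compute and a tool call to move; the robot and the scene stay as the last step left them, time stands still between calls to the robot, and variables do not carry over. Pictures are saved under pics/ and viewed, on a budget of 10 in all, crops included, one or two more only if the job needs it, and the job is handed in when it is done.

Besides the shell and the picture viewer there is one more tool, called after "Request:" in YAML: its name, and indented under it one key for each argument. arm_command: Moves the arm, as the interface text tells. Its arguments: {"type":"object","properties":{"commands":{"type":"array","items":{"type":"array","items":{"type":"number"}}},"newtons":{"type":"number"}},"required":["commands"]}

```bash
mkdir -p pics; cat > h.py <<'E'
import numpy as np,cv2
from workcell import manip
def ray(cam,u,v):
    m=manip.camera_model(cam);f=200/np.tan(np.radians(m["fov_y"])/2)
    d=np.array([(u-m["cx"])/f,(v-m["cy"])/f]);s=d.copy()
    for _ in range(30): s=d/(1+m["k1"]*(s@s))
    T=np.array(m["cam_to_world"]);return T[:3,3],T[:3,:3]@np.array([s[0],-s[1],-1])
def at(cam,u,v,z):
    o,d=ray(cam,u,v);return o+d*(z-o[2])/d[2]
def proj(cam,P):
    m=manip.camera_model(cam);f=200/np.tan(np.radians(m["fov_y"])/2)
    T=np.array(m["cam_to_world"]);p=(np.array(P)-T[:3,3])@T[:3,:3]
    s=np.array([p[0],-p[1]])/-p[2];s=s*(1+m["k1"]*(s@s));return s*f+[m["cx"],m["cy"]]
E
python3 - <<'E'
from h import *
print(manip.state()["position"],manip.state()["tool_rot"],manip.pinch_z)
for c in("scene","top"):
    im=manip.read_camera(c);cv2.imwrite(f"pics/{c}0.png",im[:,:,::-1])
    print(c,np.array(manip.camera_model(c)["cam_to_world"])[:3,3])
    for n in("rack","tin_front","bar","bar_tip","spice_jar","glass","garlic","bowl"):
        print(n,[(np.round(r["box"]).tolist(),round(r["confidence"],2)) for r in manip.spot_in(c,n)])
E
```

```text
[ 0.17358347 -0.54774371  0.30178625] [ 9.88253357e-01  1.52821489e-01 -3.97071281e-05 -9.45152983e-04] 0.0784
scene [0.64302275 1.37246878 0.88363633]
rack [([310.0, 178.0, 46.0, 62.0], 0.91)]
tin_front [([337.0, 229.0, 26.0, 28.0], 0.78), ([322.0, 194.0, 16.0, 23.0], 0.76), ([343.0, 175.0, 2.0, 17.0], 0.67)]
bar []
bar_tip [([341.0, 176.0, 1.0, 17.0], 0.6)]
spice_jar [([339.0, 251.0, 18.0, 36.0], 0.56)]
glass []
garlic [([333.0, 153.0, 12.0, 10.0], 0.41)]
bowl []
top [ 0.28271863 -0.03687279  1.31488019]
rack [([284.0, 211.0, 137.0, 44.0], 0.84)]
tin_front [([242.0, 237.0, 27.0, 25.0], 0.83), ([321.0, 219.0, 27.0, 23.0], 0.63), ([372.0, 214.0, 28.0, 32.0], 0.27)]
bar [([370.0, 248.0, 30.0, 8.0], 0.41)]
bar_tip [([459.0, 243.0, 22.0, 21.0], 0.74)]
spice_jar [([189.0, 222.0, 23.0, 26.0], 0.74)]
glass [([269.0, 145.0, 23.0, 28.0], 0.93)]
garlic [([462.0, 243.0, 17.0, 20.0], 0.56)]
bowl [([271.0, 172.0, 38.0, 40.0], 0.72)]
```

View pics/top0.png

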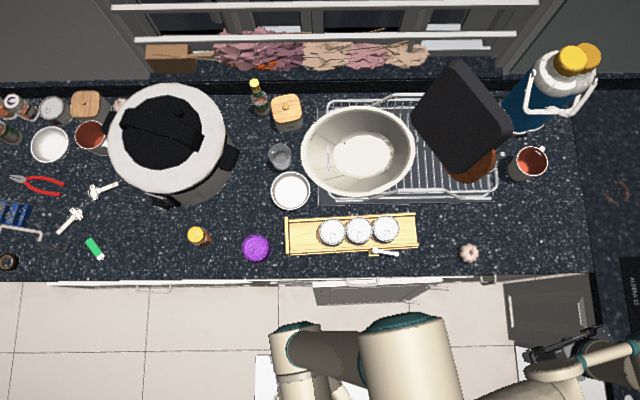

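View pics/scene0.png

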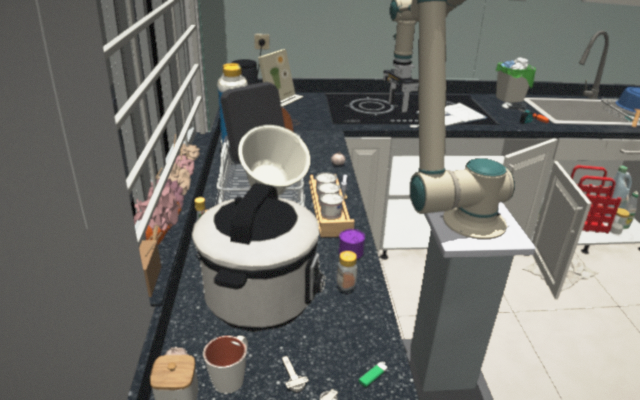

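Top view: the rack spans about (285–418, 212–254), end board at the left (+y). The three silver tins are at (332,232), (359,230) and (386,229), and the bar is at (384,252). The purple look-alike at (256,248) is outside the rack, so I'll leave it alone. I'll enlarge this area to confirm and measure.

```bash
python3 - <<'E'
from h import *
im=cv2.imread("pics/top0.png")[200:270,275:435]
cv2.imwrite("pics/crop0.png",cv2.resize(im,None,fx=5,fy=5,interpolation=cv2.INTER_CUBIC))
E
```

```text
(no output)
```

View pics/crop0.png

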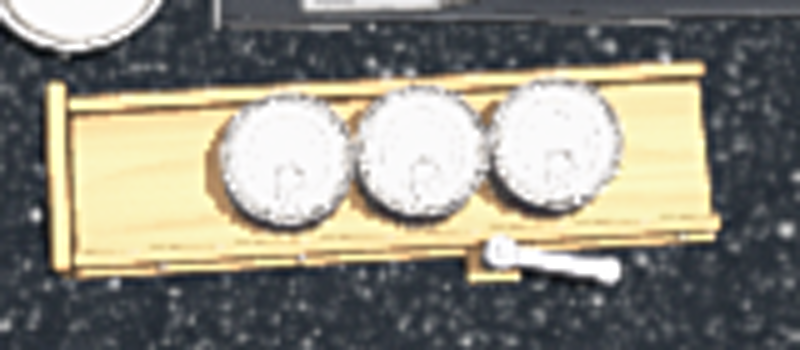

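```bash
cat > fit.py <<'E'
from h import *
from scipy.optimize import least_squares
c=lambda u,v:(np.array([u,v])+.5)/5-.5+[275,200]
pts=[((-58,-60,56),c(500,250),1),((0,185,56),c(60,178),1),((45,-190,26),c(704,69),1),((-45,-190,26),c(718,222),.5),((-45,180,26),c(75,269),.5),((45,180,26),c(72,106),.7)]
def W(p,P): 
    C,S=np.cos(p[2]),np.sin(p[2]);return np.array([p[0]+C*P[0]-S*P[1],p[1]+S*P[0]+C*P[1],P[2]])
def res(p): return np.concatenate([w*(proj("top",W(p,np.array(P)/1000))-q) for P,q,w in pts])
r=least_squares(res,[.35,-.05,0]);p=r.x
print(p,np.round(res(p).reshape(-1,2),2))
def loc(X): 
    C,S=np.cos(p[2]),np.sin(p[2]);d=X[:2]-p[:2];return 1000*np.array([C*d[0]+S*d[1],-S*d[0]+C*d[1]])
if __name__=="__main__":
    for q in((287,160),(420,153),(554,146)):
        X=at("top",*c(*q),.064);print("tin",X,loc(X))
    for q in((500,250),(607,271)):
        X=at("top",*c(*q),.056);print("bar",X,loc(X))
    for n,q,z in(("garlic",(470,253),.03),("bowl",(290,191),.047),("jar",(198,236),.1),("glass",(280,157),.06)): print(n,at("top",*q,z))
    print(np.degrees(p[2]), "world axis y",-np.sin(p[2]),np.cos(p[2]))
E
python3 fit.py
```

```text
[ 0.48219082 -0.1161706   0.04858534] [[ 0.48  0.53]
 [-0.2  -0.15]
 [-0.11 -0.23]
 [ 0.26 -0.04]
 [ 0.06 -0.64]
 [-0.49  0.21]]
tin [ 0.47985329 -0.05959275  0.064     ] [ 0.41300305 56.62461383]
tin [ 0.4827074  -0.13412918  0.064     ] [ -0.35621365 -17.96247243]
tin [ 0.48554673 -0.20935472  0.064     ] [ -1.17365578 -93.2371432 ]
bar [ 0.42867326 -0.1776357   0.056     ] [-56.43954211 -58.79342521]
bar [ 0.41608191 -0.23675876  0.056     ] [ -71.88741705 -117.23519894]
garlic [ 0.41782095 -0.45176113  0.03      ]
bowl [0.60301727 0.05959255 0.047     ]
jar [0.46733941 0.30504088 0.1       ]
glass [0.70261039 0.08818331 0.06      ]
2.7837351608105694 world axis y -0.048566231742736374 0.9988199643250584
```

Everything agrees with the given sizes: the tin spacing is 75 mm, they sit on the lane axis, and the bar is at q≈1.83. The row needs to travel about 85 mm. First I'll move above the lane behind the last tin, turn the jaw axis along the lane, and shut the fingers.

Request:
arm_command:
  commands:
    - [-1,32,26,0,-0.05]
    - [-1,64,52,0,-0.1]
    - [-1,96,79,0,-0.15]
    - [-1,128,105,0,-0.2]
    - [-1,160,131,0,-0.258]
    - [-1,192,157,0,-0.258]
    - [-1,224,183,0,-0.258]
    - [-1,256,210,0,-0.258]
    - [-1,288,236,0,-0.258]
    - [-1,317,262,0,-0.258]
    - [-1,317,262,0,-0.258]
    - [-1,317,262,0,-0.258]
    - [-1,317,262,0,-0.258]
  newtons: 20

```text
time_s: 1.98
position: [0.4904, -0.2862, 0.3026]
tool_rot: [1.0, 0.025, -0.0, 0.0]
force: [-0.5, 0.4, 1.0]
opening: 0.112
```

Request:
arm_command:
  commands:
    - [-1,0,0,-40,0]
    - [-1,0,0,-80,0]
    - [-1,0,0,-120,0]
    - [-1,0,0,-150,0]
    - [-1,0,0,-170,0]
    - [-1,0,0,-184,0]
    - [-1,0,0,-184,0]
    - [-1,0,0,-184,0]

```text
time_s: 2.65
position: [0.4895, -0.2873, 0.1183]
tool_rot: [1.0, 0.023, -0.001, -0.0]
force: [-0.3, 0.2, 0.4]
opening: 0.001
```

```bash
python3 - <<'E'
from h import *
print(manip.state()["position"],manip.state()["opening"],manip.state()["force"])
a=manip.read_camera("top")[200:270,275:435,::-1]
b=manip.read_camera("wrist")[:,:,::-1]
a=cv2.resize(a,(640,280),interpolation=cv2.INTER_CUBIC)
cv2.imwrite("pics/low.png",np.vstack([a,cv2.resize(b,(480,300)) if 0 else cv2.copyMakeBorder(cv2.resize(b,(480,300)),0,0,0,160,0)]))
E
```

```text
[ 0.48945168 -0.28726957  0.11832664] 0.0013120919073671964 [-0.28259374  0.22340102  0.38058073]
```

View pics/low.png

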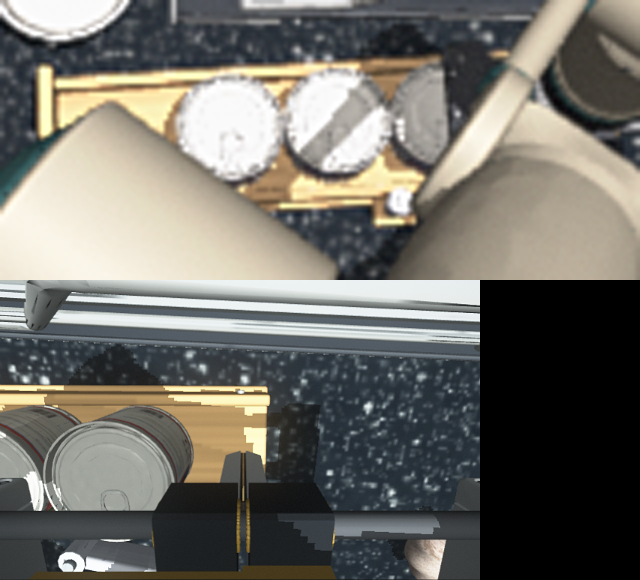

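The fingers are behind the last tin, inside the lane and clear of the strips. Now I'll push along the lane.

Request:
arm_command:
  commands:
    - [-1,-0.5,10,0,0]
    - [-1,-1,20,0,0]
    - [-1,-1.2,25,0,0]
    - [-1,-1.5,30,0,0]
    - [-1,-1.7,35,0,0]
    - [-1,-1.9,40,0,0]
    - [-1,-2.2,45,0,0]
    - [-1,-2.4,50,0,0]
    - [-1,-2.7,55,0,0]
    - [-1,-2.9,60,0,0]
    - [-1,-3.2,65,0,0]
    - [-1,-3.4,70,0,0]
    - [-1,-3.6,75,0,0]
    - [-1,-3.9,80,0,0]
    - [-1,-4.1,85,0,0]
    - [-1,-4.4,90,0,0]
    - [-1,-4.4,90,0,0]

```text
time_s: 4.17
position: [0.4872, -0.1965, 0.1197]
tool_rot: [1.0, 0.025, 0.001, 0.002]
force: [1.6, -3.9, 0.4]
opening: 0.001
```

Request:
arm_command:
  commands:
    - [-1,-0.2,4,0,0]
    - [-1,-0.4,8,0,0]
    - [-1,-0.6,12,0,0]
    - [-1,-0.8,16,0,0]
    - [-1,-0.8,16,0,0]

```text
time_s: 4.58
position: [0.4865, -0.1809, 0.1197]
tool_rot: [1.0, 0.025, 0.001, 0.002]
force: [0.8, -4.9, 1.7]
opening: 0.002
```

```bash
python3 - <<'E'
from fit import *
s=manip.state();print(loc(np.array(s["position"])),s["force"])
a=manip.read_camera("top")[200:270,275:435,::-1]
cv2.imwrite("pics/push.png",cv2.resize(a,None,fx=5,fy=5,interpolation=cv2.INTER_CUBIC))
E
```

```text
[ 0.48219082 -0.1161706   0.04858534] [[ 0.48  0.53]
 [-0.2  -0.15]
 [-0.11 -0.23]
 [ 0.26 -0.04]
 [ 0.06 -0.64]
 [-0.49  0.21]]
[  1.16418595 -64.88164726] [ 0.807936   -4.86798385  1.72913081]
```

View pics/push.png

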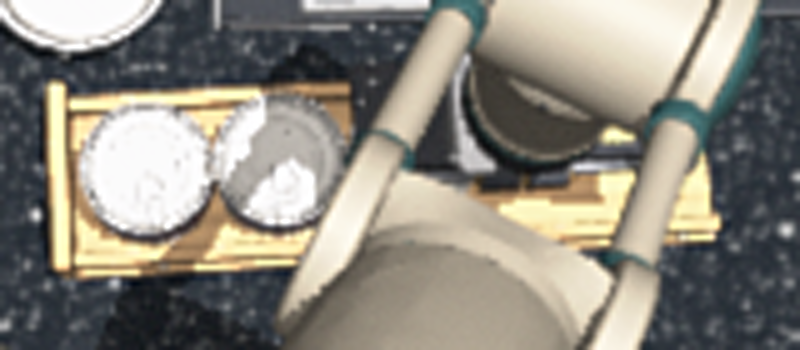

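The front tin is at crop (147,170), about 6–7 mm short of home. I'll continue in small steps and watch the force.

Request:
arm_command:
  commands:
    - [-1,-0.1,2,0,0]
    - [-1,-0.2,4,0,0]
    - [-1,-0.2,4,0,0]

```text
time_s: 4.88
position: [0.4864, -0.1775, 0.1197]
tool_rot: [1.0, 0.025, 0.002, 0.002]
force: [-0.1, -5.1, 1.3]
opening: 0.007
```

Request:
arm_command:
  commands:
    - [-1,-0.1,1,0,0]
    - [-1,-0.1,2,0,0]
    - [-1,-0.1,2,0,0]

```text
time_s: 5.13
position: [0.4864, -0.1757, 0.1197]
tool_rot: [1.0, 0.025, 0.002, 0.002]
force: [0.2, -7.1, 2.5]
opening: 0.008
```

Request:
arm_command:
  commands:
    - [-1,-0.1,1,0,0]
    - [-1,-0.1,1,0,0]

```text
time_s: 5.3
position: [0.4863, -0.1748, 0.1197]
tool_rot: [1.0, 0.025, 0.002, 0.002]
force: [-0.1, -7.1, 0.9]
opening: 0.007
```

Request:
arm_command:
  commands:
    - [-1,-0.1,1,0,0]
    - [-1,-0.1,2,0,0]
    - [-1,-0.1,2,0,0]

```text
time_s: 5.55
position: [0.4864, -0.1735, 0.1198]
tool_rot: [1.0, 0.025, 0.002, 0.003]
force: [0.3, -8.3, 1.1]
opening: 0.007
```

Request:
arm_command:
  commands:
    - [-1,-0.1,1,0,0]
    - [-1,-0.1,2,0,0]
    - [-1,-0.1,2,0,0]

```text
time_s: 5.8
position: [0.4872, -0.173, 0.1201]
tool_rot: [1.0, 0.026, 0.003, 0.005]
force: [1.3, -13.7, -0.6]
opening: 0.005
```

The force jumped and the motion stalled, so the row has probably reached the board. I'll check the front tin.

```bash
python3 - <<'E'
from fit import *
s=manip.state();print(loc(np.array(s["position"])),s["force"])
a=manip.read_camera("top")[200:270,275:435,::-1]
cv2.imwrite("pics/push2.png",cv2.resize(a,None,fx=5,fy=5,interpolation=cv2.INTER_CUBIC))
for y in(142,137): print(y,(proj("top",W(p,np.array([0,y,64])/1000))-[275,200]+.5)*5-.5)
E
```

```text
[ 0.48219082 -0.1161706   0.04858534] [[ 0.48  0.53]
 [-0.2  -0.15]
 [-0.11 -0.23]
 [ 0.26 -0.04]
 [ 0.06 -0.64]
 [-0.49  0.21]]
[  2.20127748 -57.05197472] [  1.33507436 -13.747179    -0.55245985]
142 [134.6549734  170.28971881]
137 [143.58687872 169.73014185]
```

View pics/push2.png

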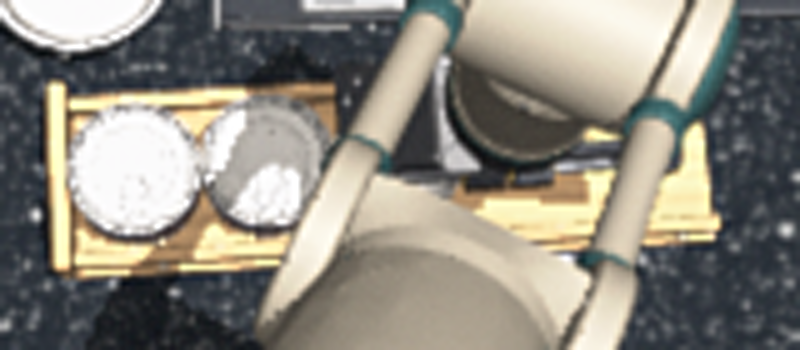

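Front tin is at (135,170), exactly the y=142 prediction and touching the board. The row is home. I'll retreat, lift, cross over, and come down outside the bar.

Request:
arm_command:
  commands:
    - [-1,0.5,-10,0,0]
    - [-1,1,-25,0,0]
    - [-1,2,-45,0,0]
    - [-1,2,-45,0,0]
    - [-1,2,-45,30,0]
    - [-1,2,-45,65,0]
    - [-1,2,-45,65,0]
    - [-1,-30,-50,65,0]
    - [-1,-65,-55,65,0]
    - [-1,-102,-57,65,0]
    - [-1,-102,-57,65,0]
    - [-1,-102,-57,40,0]
    - [-1,-102,-57,17,0]
    - [-1,-102,-57,17,0]
    - [-1,-102,-57,17,0]

```text
time_s: 7.1
position: [0.3822, -0.2249, 0.1349]
tool_rot: [1.0, 0.024, -0.001, -0.002]
force: [-0.5, 0.3, 0.4]
opening: 0.002
```

```bash
python3 - <<'E'
from fit import *
s=manip.state();print(loc(np.array(s["position"])),s["position"],s["force"])
a=manip.read_camera("top")[200:270,275:435,::-1]
b=manip.read_camera("wrist")[:,:,::-1]
a=cv2.resize(a,(640,280),interpolation=cv2.INTER_CUBIC)
cv2.imwrite("pics/bar.png",np.vstack([a,cv2.copyMakeBorder(cv2.resize(b,(480,300)),0,0,0,160,0)]))
# finger-centre path: hinge + r*u - off*n ; world shifts from here
for r,off in((48,14),):
  for q in np.arange(1.8,-.01,-.15):
    P=np.array([-58,-60])+r*np.array([np.cos(q),-np.sin(q)])-off*np.array([np.sin(q),np.cos(q)])
    X=W(p,np.array([*P,0])/1000)
    print(round(q,2),P.round(),np.round(1000*(X[:2]-np.array(s["position"])[:2]),1))
E
```

```text
[ 0.48219082 -0.1161706   0.04858534] [[ 0.48  0.53]
 [-0.2  -0.15]
 [-0.11 -0.23]
 [ 0.26 -0.04]
 [ 0.06 -0.64]
 [-0.49  0.21]]
[-105.13605329 -103.69898461] [ 0.3822151  -0.22485328  0.13493998] [-0.47492078  0.3167786   0.37824191]
1.8 [ -83. -104.] [22.6  1.2]
1.65 [ -76. -107.] [29.5 -1.6]
1.5 [ -69. -109.] [36.8 -3.4]
1.35 [ -61. -110.] [44.2 -4.1]
1.2 [ -54. -110.] [51.7 -3.6]
1.05 [ -46. -109.] [59. -2.]
0.9 [ -39. -106.] [66.1  0.6]
0.75 [ -32. -103.] [72.6  4.3]
0.6 [-26. -99.] [78.5  8.9]
0.45 [-21. -93.] [83.7 14.3]
0.3 [-16. -88.] [88.  20.4]
0.15 [-13. -81.] [91.3 27.1]
0.0 [-10. -74.] [93.6 34.3]
```

View pics/bar.png

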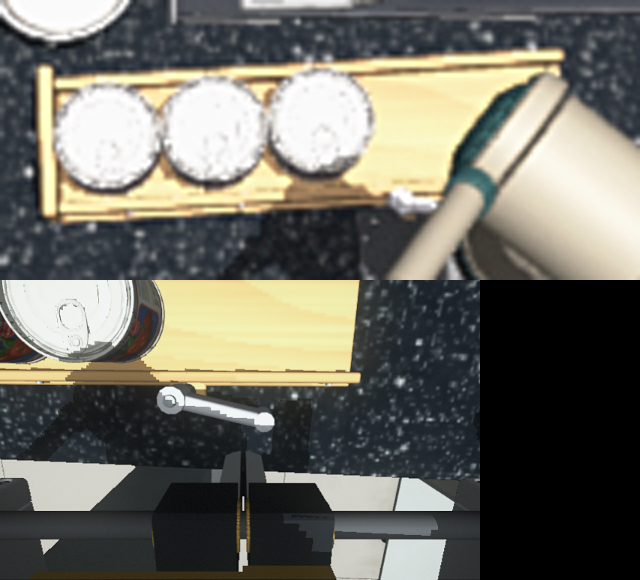

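The row is tight and home, and the fingers sit just outside the bar's free end. Now I'll swing the bar along the arc.

Request:
arm_command:
  commands:
    - [-1,8,0,0,0]
    - [-1,16,0,0,0]
    - [-1,22,0,0,0]
    - [-1,29,-1.5,0,0]
    - [-1,37,-3.5,0,0]
    - [-1,44,-4,0,0]
    - [-1,52,-3.5,0,0]
    - [-1,59,-2,0,0]
    - [-1,66,0.5,0,0]
    - [-1,72.5,4,0,0]
    - [-1,78.5,9,0,0]
    - [-1,83.5,14,0,0]
    - [-1,88,20,0,0]
    - [-1,88,20,0,0]

```text
time_s: 8.37
position: [0.4721, -0.2052, 0.1359]
tool_rot: [1.0, 0.025, 0.001, 0.0]
force: [-0.1, -0.5, -0.1]
opening: 0.006
```

Request:
arm_command:
  commands:
    - [-1,1.5,3,0,0]
    - [-1,3,6,0,0]
    - [-1,3,8,0,0]
    - [-1,3,8,0,0]

```text
time_s: 8.7
position: [0.4741, -0.1979, 0.1359]
tool_rot: [1.0, 0.024, 0.0, 0.0]
force: [0.6, 0.2, -0.4]
opening: 0.006
```

Request:
arm_command:
  commands:
    - [-1,0,2,0,0]
    - [-1,0,4,0,0]
    - [-1,0,4,0,0]

```text
time_s: 8.95
position: [0.474, -0.194, 0.1358]
tool_rot: [1.0, 0.024, 0.0, 0.0]
force: [0.8, -0.2, -0.0]
opening: 0.005
```

Request:
arm_command:
  commands:
    - [-1,0,1,0,0]
    - [-1,0,2,0,0]
    - [-1,0,2,0,0]

```text
time_s: 9.2
position: [0.4741, -0.1933, 0.1359]
tool_rot: [1.0, 0.025, 0.0, 0.001]
force: [-0.2, -4.7, -0.7]
opening: 0.006
```

Request:
arm_command:
  commands:
    - [-1,0,1,0,0]
    - [-1,0,2,0,0]
    - [-1,0,2,0,0]

```text
time_s: 9.45
position: [0.4741, -0.1928, 0.1359]
tool_rot: [1.0, 0.025, 0.0, 0.003]
force: [-0.5, -9.7, -2.0]
opening: 0.004
```

The bar is at its stop, with force rising and no motion. I'll back off along −y, lift, clear the view, and check.

Request:
arm_command:
  commands:
    - [-1,0,-8,0,0]
    - [-1,0,-20,0,0]
    - [-1,0,-40,0,0]
    - [-1,0,-40,0,0]
    - [-1,0,-40,40,0]
    - [-1,0,-40,80,0]
    - [-1,0,-60,120,0]
    - [-1,-40,-90,140,0]
    - [-1,-75,-115,150,0]
    - [-1,-110,-140,150,0]
    - [-1,-145,-165,150,0]
    - [-1,-180,-190,150,0]
    - [-1,-205,-220,150,0]
    - [-1,-230,-250,150,0]
    - [-1,-250,-280,150,0]
    - [-1,-250,-280,150,0]
    - [-1,-250,-280,150,0]

```text
time_s: 10.87
position: [0.2223, -0.4718, 0.2851]
tool_rot: [1.0, 0.022, 0.0, -0.001]
force: [-0.3, -0.6, 1.2]
opening: 0.004
```

```bash
python3 - <<'E'
from fit import *
s=manip.state();print(s["position"],s["force"])
a=manip.read_camera("top")[200:270,275:435,::-1]
cv2.imwrite("pics/end.png",cv2.resize(a,None,fx=5,fy=5,interpolation=cv2.INTER_CUBIC))
for P in((0,142,64),(0,67,64),(0,-9,64),(-58,-60,56),(2,-60,56)): print(P,((proj("top",W(p,np.array(P)/1000))-[275,200]+.5)*5-.5).round(1))
for n in("garlic","bowl","spice_jar","glass"): print(n,[np.round(r["box"]).tolist() for r in manip.spot_in("top",n)][:1])
E
```

```text
[ 0.48219082 -0.1161706   0.04858534] [[ 0.48  0.53]
 [-0.2  -0.15]
 [-0.11 -0.23]
 [ 0.26 -0.04]
 [ 0.06 -0.64]
 [-0.49  0.21]]
[ 0.2222825  -0.47182733  0.28513417] [-0.29250438 -0.6153685   1.20502095]
(0, 142, 64) [134.7 170.3]
(0, 67, 64) [268.5 161.9]
(0, -9, 64) [404.  153.4]
(-58, -60, 56) [502.4 252.7]
(2, -60, 56) [492.9 146.5]
garlic [[459.0, 244.0, 21.0, 19.0]]
bowl [[271.0, 173.0, 41.0, 36.0]]
spice_jar [[192.0, 226.0, 19.0, 22.0]]
glass [[268.0, 148.0, 24.0, 24.0]]
```

View pics/end.png

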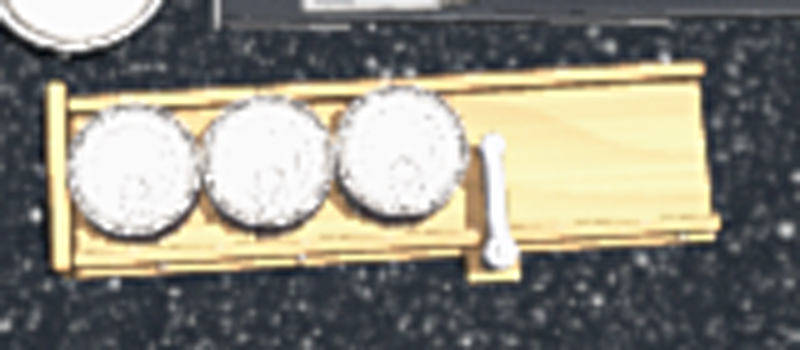

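The tins are at (136,170), (267,162) and (402,153), all within about 1 mm of the home prediction. The bar runs from (500,250) to (491,143), which matches the shut direction. The bystanders haven't moved.

```bash
python3 -c "
from workcell import manip
print(manip.job_done())"
```

```text
the job is handed in; nothing more can be done
None
```

The row is home against the end board, the retaining bar is shut behind the last tin, and I handed the job in at about 11 s of the 48 s allowed.

I pushed the three tins from behind the last one with the fingers shut, stopping when the force rose to about 14 N and the motion stalled. I then swung the bar round to its stop, where it pressed back with about 10 N and didn't move, and moved the arm clear.

My last checks from the top camera:
- **Tins:** all three are within about 1 mm of their home places along and across the lane, still touching and upright.
- **Bar:** it lies within about 0.01 rad of the shut direction.
- **Bystanders:** the spice jar, glass, garlic and bowl are where they were, within the few pixels the detector scatters. I didn't touch the purple look-alike.

No check failed or disagreed.

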